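# Rock-test a warped cover on the surface plate and cull it

### The arm

A 7-joint arm with a two-finger parallel gripper is mounted at the origin on the work surface. World frame = base frame: x ahead of the robot, y to its left, z up, the work surface at z = 0. Lengths are in m, angles in rad, forces in N, time in s.
With the tool pointing down it reaches from about 0.4 to 0.85 m from the base axis. Payload 6.9 kg.
Tool frame: the origin (TCP) lies on the centre line of the jaws, within the pads' length; the fingertips stand 8 mm ahead of it and the grasp point (between the pads) lies 11 mm behind it; z points along the fingers, y is the line along which they close (so a half turn about z gives the same grasp; the last joint's range is limited). The gripper opens to 85 mm and grips with 20 to 120 N. Pads are 22 mm wide; open, the fingers measure 114 mm over their backs; the gripper's body (76 mm by 85 mm) begins 54 mm behind the grasp point. The pads swing forward as they close: fully open they stand 13 mm farther back than shut.
Start: joints at [1.268, 0.507, -0.238, 1.5, 0.126, 1.149, -0.155], TCP at [0.248, -0.574, 0.239] pointing down, gripper open.
Joint ranges: [-3.08, 3.08], [-0.24, 2.05], [-1.43, 1.35], [0, 2.5], [-1.52, 4.66], [0.17, 1.96], [-2.89, 2.89]. Speed limits (rad/s): [2.39, 2.39, 3.14, 3.14, 3.14, 3.14, 3.14].

### API

Orientations are given as a 3x3 rotation matrix whose columns are the frame's x, y, z axes.
In Python, from workcell import bot, viewer gives the robot as it stands.
- The arm moves only by the tool step_arm, never from a script. Its argument "targets" is text: rows parted by semicolons, each of 7 numbers parted by spaces: the finger opening in m, from 0 to 0.0854, then the shift along the tool's x, y, z in m, then the turn, a rotation vector about the tool's x, y, z in degrees. In form: fingers tx ty tz wx wy wz; .... A call has 1 to 12 rows; each row shifts and turns the commanded pose from where the row before left it, along the tool's axes as they then stand; what a row does not reach is not made up. A row lasts 1/8 s, in which the tool goes at most 62.5 mm and 10.7 degrees, less where a joint would pass 70% of its speed; a pose out of reach is approached as far as the arm can. A call with a gripper value outside its range is refused whole. The fingers move at their own pace and stop on an object; the grip force is fixed at half the most. Time passes only in rows, so rows that do not move let the fingers close. It gives the time, the measured TCP pose, the force, the opening and the grip force at its end, in the units of the state.
- bot.state(): the state, without advancing time (a new reading comes with each control period).
- viewer.camera(name): name is "scene" or "top" or "wrist"; returns a dict with "frame" (400x640x3 uint8, red, green, blue), "fx", "fy", "cx", "cy" (pixels), "world_to_cam" (4x4, takes a point from world to camera coordinates). Camera axes: x right, y up, looking along -z (the intrinsics and any distortion apply to the point x, -y, -z); pixel columns grow to the right and rows downward; lengths in m; the calibration is good to about 2 mm. A picture is of the moment at which its call begins. There is no depth.
- bot.finish_job(): hands the job in; it is judged then, once.
The state is a dict: "clock": time; "joint_pos": joint angles; "qvel": joint speeds; "tau": joint torques, N m; "position": TCP position; "eef_rot": TCP orientation; "ft_force": force on the tool from outside, world axes, zero at the start; "wrist_torque": the same for the moment, N m; "opening": opening from 0.0 (shut) to 1.0 (fully open); "gripper_force": force on a finger pad.
Only numpy, scipy, OpenCV 4.12 (cv2) and the standard library are available. Lean on these libraries where they do the work, as an engineer would, in place of code of your own. Each camera call takes 0.05 s, during which the arm holds its last target. There are 200 camera calls.

### The job

Two cast aluminium covers lie on the dark surface plate; the one with the yellow paint dab is warped, so its dabbed corner stands clear of the plate. With the fingertips press that dabbed corner down until the cover rocks over and the corner meets the plate, hold it there a moment and let go, then pick this cover up by its neck and set it down in the red scrap tray, lying on the tray's floor with the neck up. Leave the sound cover (green dab) where it lies on the plate.

Things in the scene. Friction and masses are not known exactly. Their poses are not given: they have to be found in the camera images.
- warped_cover: Warped aluminium cover 120 (x) x 80 (y) x 5 mm, 0.2 kg, on a fixed dark surface plate, top 50 mm above the bench. Origin: middle of the outline, at underside level; z up at rest. Only its (+x,+y) corner stands clear, by 11 mm. Grip: round neck 30 mm across at x = -10, y = -7 mm, foot 7 and top 45 mm above the origin, leaning 4 degrees away from the yellow dab; black disc on top.
- warped_mark (a point): Centre of the yellow dab (22 mm across) on top of the warped cover's raised corner, at x = 46, y = 26 mm in its frame, 14 mm above the surface plate; 6 mm above it when pressed fully down. Under 1 N rocks the cover (9 degrees, about the line through the two neighbouring corners) until this corner meets the plate; released, it rocks back.
- sound_cover: Sound cover: same size and neck, but flat, with a green dab at its (+x,+y) corner; loose on the same surface plate (240 x 400 mm), at least 20 mm from the warped one. Origin: centre of its underside, on the plate's top. To be left where it is.
- scrap_tray: Red open tray, fixed to the bench beside the surface plate, 200 x 200 mm outside, walls 5 mm thick and 35 mm high, floor 5 mm thick; the cover fits in at any yaw. Origin: centre of its underside, on the bench; x and y along its sides.
There are look-alikes about, which are no part of the job. Leave any purple or turquoise look-alike of the warped_cover alone.

How it is judged:
By the outcome, as a careful person would: the job done as asked, in the order asked, and still so for the second after the job is handed in, with the robot touching nothing.
It also fails if it takes over 48 s, if anything falls off the work surface, if the arm or the gripper's body presses on something with over 40 N, if the wrist force passes 120 N, or if a joint passes its speed limit or range.

## Working session

There is one attempt and no reset: what is moved stays moved. The work goes in short steps, Python scripts to look and compute and a tool call to move; the robot and the scene stay as the last step left them, time stands still between calls to the robot, and variables do not carry over. Pictures are saved under pics/ and viewed, at most 10 in all, crops included, and the job is handed in when it is done.

Besides the shell and the picture viewer there is one more tool, called after "Call:" by a JSON object that holds its "op" and its "data". step_arm: Moves the arm, as the interface text tells. Its arguments: {"type":"object","properties":{"targets":{"type":"string"}},"required":["targets"]}

```bash
mkdir -p pics; ls; python3 - <<'E'
from workcell import bot, viewer
import cv2,pickle
d={}
for n in("top","scene","wrist"):
    c=viewer.camera(n);d[n]=c
    cv2.imwrite(f"pics/{n}0.png",c["frame"][:,:,::-1]); print(n,{k:v for k,v in c.items() if k!="frame"})
pickle.dump(d,open("cams.pkl","wb"))
print(bot.state())
E
```

```text
pics
top {'fx': 485.19177475333555, 'fy': 485.19177475333555, 'cx': 316.32897656981993, 'cy': 200.94028686733245, 'world_to_cam': array([[-8.31829247e-03, -9.99964749e-01, -1.14351900e-03,
         1.09882650e-01],
       [ 9.96051885e-01, -8.38680609e-03,  8.83759249e-02,
        -4.46072140e-01],
       [-8.83824000e-02, -4.03867467e-04,  9.96086537e-01,
        -1.36145324e+00],
       [ 0.00000000e+00,  0.00000000e+00,  0.00000000e+00,
         1.00000000e+00]])}
scene {'fx': 513.5927351875321, 'fy': 513.5927351875321, 'cx': 325.064118617457, 'cy': 196.38401118455272, 'world_to_cam': array([[ 2.16328404e-01,  9.76320396e-01, -7.10757909e-04,
        -2.15144861e-01],
       [-7.29037709e-01,  1.62020822e-01,  6.65021256e-01,
         2.70852260e-01],
       [ 6.49388974e-01, -1.43344818e-01,  7.46824091e-01,
        -1.60646976e+00],
       [ 0.00000000e+00,  0.00000000e+00,  0.00000000e+00,
         1.00000000e+00]])}
wrist {'fx': 359.93808560164723, 'fy': 359.93808560164723, 'cx': 321.6469118845337, 'cy': 205.98889389730414, 'world_to_cam': array([[ 3.97211411e-01, -9.17727118e
[... 427 characters left out ...]
0.15477363]), 'qvel': array([ 0.00038945, -0.00242819,  0.00044952, -0.00212476,  0.00048304,
       -0.00088497,  0.00013051]), 'tau': array([-2.20483060e-03, -6.21009421e+01, -2.18951806e+00, -2.49839902e+01,
        1.26390831e-02,  9.06746427e-03, -2.57564091e-05]), 'position': array([ 0.24824005, -0.57318395,  0.23860896]), 'eef_rot': array([[ 9.17586554e-01,  3.97535656e-01, -5.63875187e-04],
       [ 3.97536056e-01, -9.17585663e-01,  1.27923369e-03],
       [-8.86278392e-06, -1.39796835e-03, -9.99999023e-01]]), 'ft_force': array([-0.22904635,  1.139911  ,  0.11069223]), 'wrist_torque': array([ 0.00252259, -0.0335199 ,  0.02744293]), 'gripper_force': 0.0, 'opening': 1.0023683295503456}
```

View pics/top0.png

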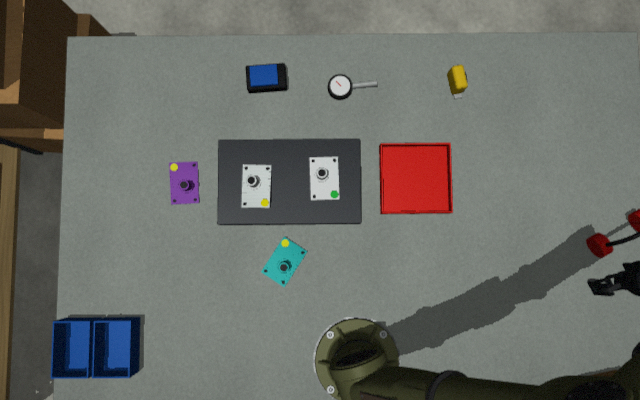

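View pics/scene0.png

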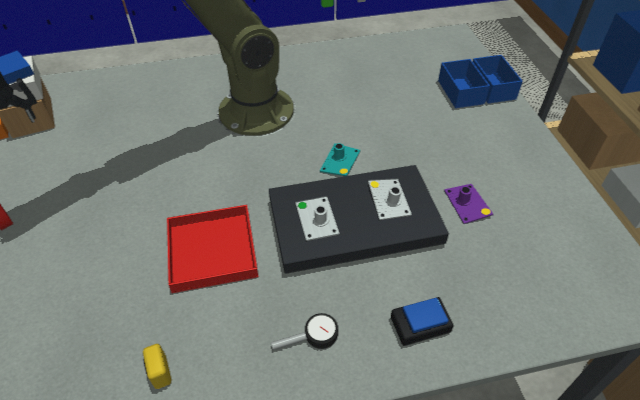

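The top view shows the warped cover at about (256,186) with its yellow dab at (265,203), the sound cover at (324,178) and the tray at (416,179). I'll enlarge that area.

```bash
python3 - <<'E'
import cv2,pickle,numpy as np
d=pickle.load(open("cams.pkl","rb"))
a=d["top"]["frame"][155:220,230:300,::-1]; a=cv2.resize(a,None,fx=8,fy=8,interpolation=cv2.INTER_CUBIC)
cv2.imwrite("pics/crop1.png",a)
b=d["scene"]["frame"][165:235,355:425,::-1]; b=cv2.resize(b,None,fx=8,fy=8,interpolation=cv2.INTER_CUBIC)
cv2.imwrite("pics/crop2.png",b)
E
```

```text
(no output)
```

View pics/crop1.png

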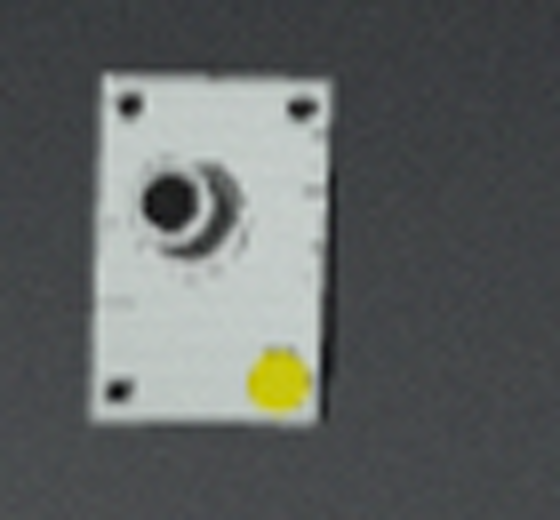

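View pics/crop2.png

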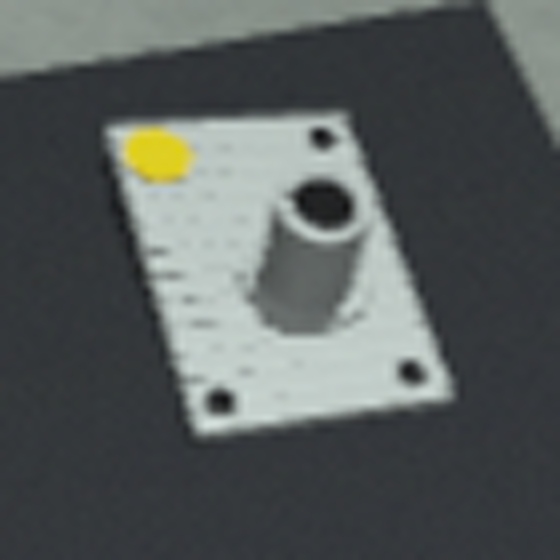

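```bash
cat > h.py <<'E'
import numpy as np
def ray(c,u,v,z):
    W=c["world_to_cam"];R=W[:3,:3];t=W[:3,3];o=-R.T@t
    d=R.T@np.array([(u-c["cx"])/c["fx"],-(v-c["cy"])/c["fy"],-1]);return o+d*(z-o[2])/d[2]
def proj(c,p):
    q=c["world_to_cam"][:3]@np.append(p,1);return np.array([c["cx"]+c["fx"]*q[0]/-q[2],c["cy"]+c["fy"]*-q[1]/-q[2]])
E
python3 - <<'E'
import pickle,numpy as np
from h import *
from scipy.optimize import least_squares
np.set_printoptions(precision=4,suppress=True)
d=pickle.load(open("cams.pkl","rb"));T=d["top"];S=d["scene"]
tp=lambda u,v:(230+(u+.5)/8-.5,155+(v+.5)/8-.5)
sp=lambda u,v:(355+(u+.5)/8-.5,165+(v+.5)/8-.5)
print("dab",ray(T,*tp(279,381),.064),ray(S,*sp(158,154),.064))
print("disc",ray(T,*tp(170,202),.095),ray(S,*sp(325,204),.095))
for nm,c,f,L in(("top",T,tp,[(103,75),(330,80),(320,420),(92,420)]),("scene",S,sp,[(452,398),(198,436),(105,127),(347,113)])):
    P=np.array([ray(c,*f(*q),z)for q,z in zip(L,[.055,.055,.066,.055])]);print(nm,P[:,:2].tolist())
    m=(P[0]+P[1]+P[3])
    o=(P[1]+P[3])/2; x=(P[2]-P[1]+P[3]-P[0]);print("o",o,"yaw",np.degrees(np.arctan2(x[1],x[0])))
print("tray",[ray(T,u,v,.035)for u,v in((380,144),(451,144),(451,213),(381,212))])
print("sound disc",ray(T,321.5,173.5,.095))
print("sound corners",[ray(T,u,v,.055)for u,v in((309,157),(339,156),(341,199),(311,200))])
E
```

```text
dab [0.4408 0.2491 0.064 ] [0.4418 0.251  0.064 ]
disc [0.4991 0.2827 0.095 ] [0.5003 0.2846 0.095 ]
top [[0.5493589249222722, 0.3116714926091642], [0.546920026183924, 0.23240225734935677], [0.42706774223512844, 0.23480083713793018], [0.4285769416877307, 0.3148614836302819]]
o [0.4877 0.2736 0.055 ] yaw 178.66958278937884
scene [[0.5512246659124744, 0.3130435494662728], [0.5487760986934408, 0.23322566475326872], [0.4284955903520685, 0.23706820423404906], [0.4295843707897371, 0.31881697378588475]]
o [0.4892 0.276  0.055 ] yaw 177.72378294325918
tray [array([ 0.6067, -0.0763,  0.035 ]), array([ 0.605 , -0.2782,  0.035 ]), array([ 0.4084, -0.2718,  0.035 ]), array([ 0.4129, -0.0753,  0.035 ])]
sound disc [0.5147 0.0915 0.095 ]
sound corners [array([0.5674, 0.1256, 0.055 ]), array([0.5695, 0.0417, 0.055 ]), array([0.4487, 0.0376, 0.055 ]), array([0.4466, 0.1209, 0.055 ])]
```

Call:
{"op": "step_arm", "data": {"targets": "0 0.040 -0.028 0 0 0 0; 0 0.040 -0.028 0 0 0 0; 0 0.040 -0.028 0 0 0 0; 0 0.040 -0.028 0 0 0 0; 0 0.040 -0.028 0 0 0 0; 0 0.040 -0.028 0 0 0 0; 0 0.040 -0.028 0 0 0 0; 0 0.040 -0.028 0 0 0 0; 0 0.040 -0.028 0 0 0 0; 0 0 0 0 0 0 0"}}

```text
clock: 1.4
position: [0.4806, -0.1948, 0.2393]
eef_rot: [[0.915, 0.404, 0.001], [0.404, -0.915, 0.002], [0.002, -0.001, -1.0]]
ft_force: [-1.9, -1.0, 0.6]
opening: 0.003
gripper_force: 0.0
```

Call:
{"op": "step_arm", "data": {"targets": "0 0.016 -0.047 0.009 0 0 0; 0 0.016 -0.047 0.009 0 0 0; 0 0.016 -0.047 0.009 0 0 0; 0 0.016 -0.047 0.009 0 0 0; 0 0.016 -0.047 0.009 0 0 0; 0 0.016 -0.047 0.009 0 0 0; 0 0.016 -0.047 0.009 0 0 0; 0 0.016 -0.047 0.009 0 0 0; 0 0.016 -0.047 0.009 0 0 0; 0 0 0 0 0 0 0; 0 0 0 0 0 0 0"}}

```text
clock: 2.78
position: [0.4428, 0.2448, 0.158]
eef_rot: [[0.918, 0.397, -0.001], [0.397, -0.918, -0.001], [-0.001, 0.001, -1.0]]
ft_force: [0.3, -0.6, 0.9]
opening: -0.001
gripper_force: 0.0
```

```bash
python3 - <<'E'
from workcell import bot, viewer
import cv2,pickle,numpy as np
from h import *
d={}
for n in("wrist","top"):
    c=viewer.camera(n);d[n]=c
pickle.dump(d,open("c2.pkl","wb"))
w=d["wrist"];f=w["frame"]
cv2.imwrite("pics/w2.png",f[:,:,::-1])
s=bot.state();R=s["eef_rot"];p=s["position"];print(p,s["clock"],s["ft_force"])
D=np.array([.4413,.25,.064]);print("tool delta to dab",R.T@(D-p))
print("dab pred px",proj(w,D),"disc",proj(w,[.4997,.2837,.095]),"tip",proj(w,p+R[:,2]*.008))
h=cv2.cvtColor(f,cv2.COLOR_RGB2HSV);m=cv2.inRange(h,(22,120,80),(35,255,255))
n,l,st,ce=cv2.connectedComponentsWithStats(m)
for i in range(1,n):
    if st[i,4]>60:print(st[i],ce[i],ray(w,*ce[i],.064))
E
```

```text
[0.44320073 0.24418183 0.15829181] 2.875 [ 1.06607409 -1.06634855  0.6162079 ]
tool delta to dab [ 0.00058716 -0.00619935  0.09428485]
dab pred px [313.7598853  212.53379496] disc [297.21622817 113.75713034] tip [323.88792145 278.62021308]
[296 197  31  29 724] [311.32320442 210.95718232] [0.44168849 0.25194546 0.064     ]
```

View pics/w2.png

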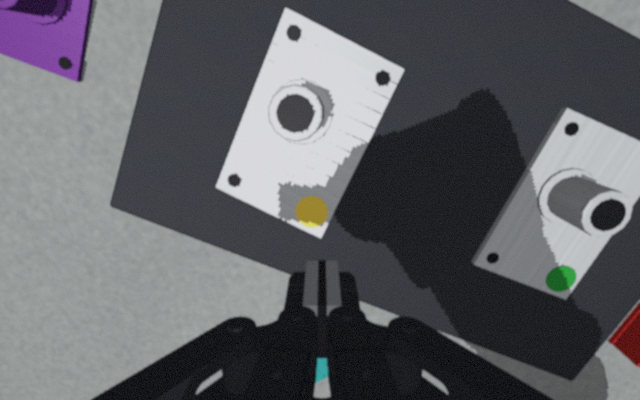

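Call:
{"op": "step_arm", "data": {"targets": "0 0.001 -0.0065 0.020 0 0 0; 0 0 0 0.025 0 0 0; 0 0 0 0.025 0 0 0; 0 0 0 0.014 0 0 0; 0 0 0 0.004 0 0 0; 0 0 0 0.003 0 0 0; 0 0 0 0.002 0 0 0; 0 0 0 0 0 0 0"}}

```text
clock: 3.88
position: [0.4411, 0.2527, 0.0656]
eef_rot: [[0.918, 0.397, 0.001], [0.397, -0.918, 0.0], [0.001, -0.0, -1.0]]
ft_force: [0.0, -1.3, 1.1]
opening: -0.003
gripper_force: 0.1
```

Call:
{"op": "step_arm", "data": {"targets": "0 0 0 0.001 0 0 0; 0 0 0 0 0 0 0"}}

```text
clock: 4.12
position: [0.4411, 0.2527, 0.0644]
eef_rot: [[0.918, 0.397, 0.0], [0.397, -0.918, 0.0], [0.0, -0.0, -1.0]]
ft_force: [-0.2, -0.7, 0.8]
opening: -0.003
gripper_force: 0.3
```

Call:
{"op": "step_arm", "data": {"targets": "0 0 0 0.001 0 0 0; 0 0 0 0 0 0 0"}}

```text
clock: 4.38
position: [0.4411, 0.2527, 0.0639]
eef_rot: [[0.918, 0.398, 0.001], [0.398, -0.918, 0.0], [0.001, 0.0, -1.0]]
ft_force: [-1.4, -1.3, 8.1]
opening: -0.002
gripper_force: 4.1
```

Call:
{"op": "step_arm", "data": {"targets": "0 0 0 0.001 0 0 0; 0 0 0 0 0 0 0"}}

```text
clock: 4.62
position: [0.4411, 0.2527, 0.0637]
eef_rot: [[0.918, 0.397, 0.001], [0.397, -0.918, 0.0], [0.001, 0.001, -1.0]]
ft_force: [-2.5, -2.6, 18.5]
opening: 0.0
gripper_force: 9.2
```

Call:
{"op": "step_arm", "data": {"targets": "0 0 0 0 0 0 0; 0 0 0 0 0 0 0; 0 0 0 0 0 0 0; 0 0 0 0 0 0 0; 0 0 0 0 0 0 0; 0 0 0 0 0 0 0; 0 0 0 0 0 0 0; 0 0 0 0 0 0 0"}}

```text
clock: 5.62
position: [0.4411, 0.2527, 0.0638]
eef_rot: [[0.918, 0.398, 0.002], [0.398, -0.918, 0.0], [0.001, 0.001, -1.0]]
ft_force: [-4.0, -2.1, 19.2]
opening: 0.0
gripper_force: 9.2
```

Call:
{"op": "step_arm", "data": {"targets": "0 0 0 -0.003 0 0 0; 0 0 0 -0.003 0 0 0; 0 0 0 -0.004 0 0 0; 0 0 0 -0.004 0 0 0; 0 0 0 -0.010 0 0 0; 0 0 0 -0.030 0 0 0; 0.0854 0 0 -0.045 0 0 0; 0.0854 0 0 0 0 0 -5.5; 0.0854 0 0 0 0 0 0; 0.0854 0 0 0 0 0 0"}}

```text
clock: 6.88
position: [0.4406, 0.2523, 0.1611]
eef_rot: [[0.876, 0.482, -0.001], [0.482, -0.876, -0.0], [-0.001, -0.0, -1.0]]
ft_force: [0.3, -0.0, 0.3]
opening: 0.851
gripper_force: 0.0
```

```bash
python3 - <<'E'
from workcell import bot, viewer
import cv2,pickle,numpy as np
from h import *
np.set_printoptions(precision=4,suppress=True)
d={n:viewer.camera(n) for n in("wrist","top","scene")}
pickle.dump(d,open("c3.pkl","wb"))
w=d["wrist"];f=w["frame"]
cv2.imwrite("pics/w3.png",f[:,:,::-1])
s=bot.state();print(s["position"],s["eef_rot"],s["clock"],s["ft_force"])
for n in("wrist","scene"):
    c=d[n];h=cv2.cvtColor(c["frame"],cv2.COLOR_RGB2HSV);m=cv2.inRange(h,(22,120,60),(35,255,255))
    k,l,st,ce=cv2.connectedComponentsWithStats(m)
    for i in range(1,k):
        if st[i,4]>30:print(n,st[i],ce[i],ray(c,*ce[i],.064))
E
```

```text
[0.4406 0.2525 0.1608] [[ 0.8757  0.4828 -0.001 ]
 [ 0.4828 -0.8757 -0.0005]
 [-0.0011 -0.0001 -1.    ]] 7.025 [-0.164  -0.8259 -0.7067]
wrist [308 197  31  30 728] [322.9052 211.2926] [0.4414 0.2519 0.064 ]
wrist [304 311  22  17 299] [314.4682 318.7191] [0.3626 0.2157 0.064 ]
scene [340 169   8   5  31] [343.129  170.8065] [0.3795 0.1846 0.064 ]
scene [371 181   8   7  43] [374.2791 183.907 ] [0.4421 0.2508 0.064 ]
scene [481 209   9   6  41] [485.3415 211.1463] [0.5877 0.4888 0.064 ]
scene [143 344  28  45 873] [156.252  366.0252] [ 0.8129 -0.2926  0.064 ]
```

View pics/w3.png

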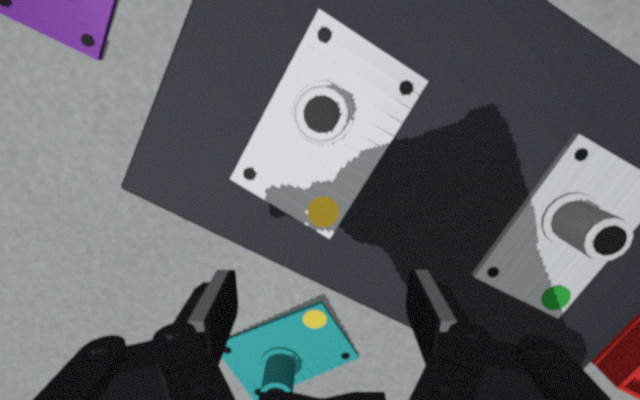

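Call:
{"op": "step_arm", "data": {"targets": "0.0854 0.036 0 0 0 0 0; 0.0854 0.0353 0.0007 0 0 0 0; 0.0854 0 0 0 0 -4 0; 0.0854 0 0 0.02 0 0 0; 0.0854 0 0 0.02 0 0 0; 0.0854 0 0 0.02 0 0 0; 0.0854 0 0 0.01 0 0 0; 0.0854 0 0 0 0 0 0; 0.0854 0 0 0 0 0 0"}}

```text
clock: 8.15
position: [0.4998, 0.2844, 0.0921]
eef_rot: [[0.873, 0.484, -0.06], [0.482, -0.875, -0.033], [-0.069, -0.0, -0.998]]
ft_force: [0.4, 0.4, 0.5]
opening: 1.0
gripper_force: 0.0
```

```bash
python3 - <<'E'
from workcell import bot, viewer
import cv2,pickle,numpy as np
from h import *
np.set_printoptions(precision=4,suppress=True)
d=pickle.load(open("c3.pkl","rb"));print("disc est",ray(d["wrist"],322,113,.095))
w=viewer.camera("wrist");cv2.imwrite("pics/w4.png",w["frame"][:,:,::-1])
s=bot.state();R=s["eef_rot"];p=s["position"];g=np.array([.4982,.2829,.071]);print(p,R,s["ft_force"],"delta",R.T@(g-p))
print("disc px",proj(w,[.4997,.2837,.095]))
E
```

```text
disc est [0.5001 0.2849 0.095 ]
[0.4998 0.2845 0.0922] [[ 0.8733  0.4835 -0.0599]
 [ 0.4824 -0.8753 -0.033 ]
 [-0.0684 -0.0001 -0.9977]] [ 0.3161 -0.2828  0.8265] delta [-0.0007  0.0006  0.0213]
disc px [323.7832 292.9522]
```

View pics/w4.png

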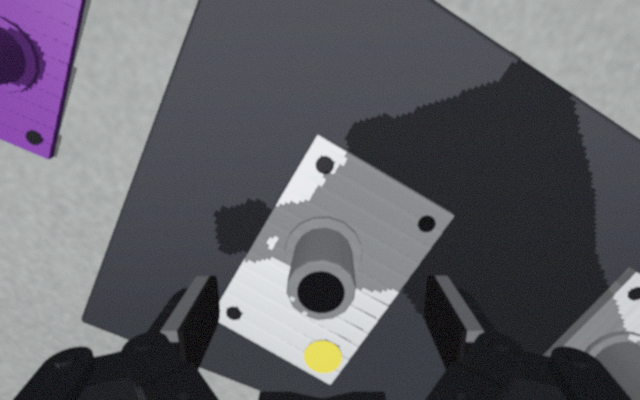

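The neck disc at (321,291) is centred between the jaws. I'll descend and grip.

Call:
{"op": "step_arm", "data": {"targets": "0.0854 0 0 0.011 0 0 0; 0.0854 0 0 0.010 0 0 0; 0.0854 0 0 0 0 0 0; 0.02 0 0 0 0 0 0; 0.02 0 0 0 0 0 0; 0.02 0 0 0 0 0 0; 0.02 0 0 0 0 0 0; 0.02 0 0 0 0 0 0; 0.02 0 0 0 0 0 0"}}

```text
clock: 9.32
position: [0.4983, 0.2835, 0.0712]
eef_rot: [[0.873, 0.484, -0.06], [0.482, -0.875, -0.034], [-0.069, 0.0, -0.998]]
ft_force: [-1.4, -1.1, 5.7]
opening: 0.335
gripper_force: 58.7
```

Call:
{"op": "step_arm", "data": {"targets": "0.02 0 0 -0.005 0 0 0; 0.02 0 0 -0.010 0 0 0; 0.02 0 0 -0.02 0 0 0; 0.02 0 0 -0.03 0 0 0; 0.02 0 0 -0.025 0 0 0; 0.02 0 0 -0.02 0 0 0; 0.02 0 0 0 0 0 0"}}

```text
clock: 10.2
position: [0.5056, 0.2877, 0.1819]
eef_rot: [[0.873, 0.484, -0.058], [0.482, -0.875, -0.032], [-0.066, -0.0, -0.998]]
ft_force: [-0.5, -0.6, -2.6]
opening: 0.336
gripper_force: 59.2
```

Call:
{"op": "step_arm", "data": {"targets": "0.02 -0.010 0.020 0.0007 0 0 0; 0.02 -0.020 0.0404 0.0014 0 0 0; 0.02 -0.020 0.0404 0.0014 0 0 0; 0.02 -0.020 0.0404 0.0014 0 0 0; 0.02 -0.020 0.0404 0.0014 0 0 0; 0.02 -0.020 0.0404 0.0014 0 0 0; 0.02 -0.020 0.0404 0.0014 0 0 0; 0.02 -0.020 0.0404 0.0014 0 0 0; 0.02 -0.020 0.0404 0.0014 0 0 0; 0.02 -0.020 0.0404 0.0014 0 0 0; 0.02 -0.010 0.020 0.0007 0 0 0; 0.02 0 0 0 0 0 0"}}

```text
clock: 11.7
position: [0.5227, -0.1665, 0.179]
eef_rot: [[0.875, 0.479, -0.064], [0.478, -0.878, -0.034], [-0.073, -0.001, -0.997]]
ft_force: [0.4, 0.8, -1.5]
opening: 0.333
gripper_force: 59.4
```

```bash
python3 - <<'E'
from workcell import bot, viewer
import cv2,numpy as np
np.set_printoptions(precision=4,suppress=True)
c=viewer.camera("scene");cv2.imwrite("pics/s5.png",cv2.resize(c["frame"][130:310,140:460,::-1],None,fx=2.4,fy=2.4))
s=bot.state();R=s["eef_rot"];p=s["position"];g=np.array([.518,-.1675,.0262]);print(p,s["clock"],s["ft_force"],s["gripper_force"],s["opening"],"delta",R.T@(g-p))
E
```

```text
[ 0.5231 -0.1643  0.1792] 11.75 [ 0.4396  0.6174 -2.5107] 59.41964328289032 0.33213678678103514 delta [0.005  0.0005 0.153 ]
```

View pics/s5.png

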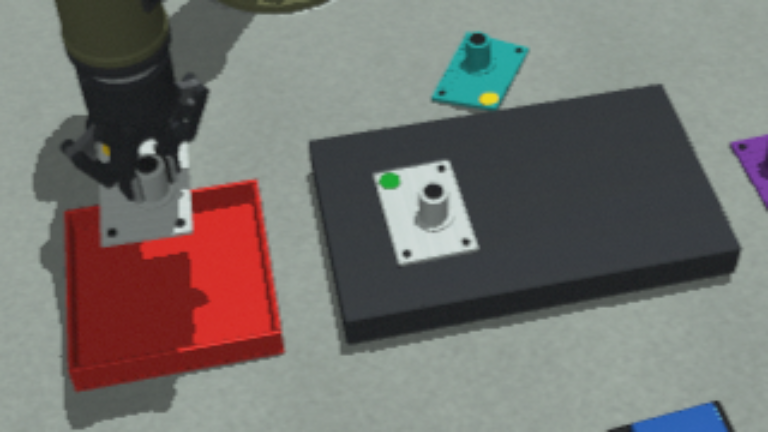

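The cover hangs level from the jaws above the tray, at about (145,200) in the crop, and the sound cover hasn't moved. I'll lower it.

Call:
{"op": "step_arm", "data": {"targets": "0.02 0.005 0 0.03 0 0 0; 0.02 0 0 0.03 0 0 0; 0.02 0 0 0.03 0 0 0; 0.02 0 0 0.025 0 0 0; 0.02 0 0 0.015 0 0 0; 0.02 0 0 0.010 0 0 0; 0.02 0 0 0.006 0 0 0; 0.02 0 0 0.003 0 0 0; 0.02 0 0 0.002 0 0 0; 0.02 0 0 0 0 0 0"}}

```text
clock: 13.0
position: [0.5198, -0.1659, 0.0295]
eef_rot: [[0.873, 0.484, -0.061], [0.482, -0.875, -0.034], [-0.069, 0.0, -0.998]]
ft_force: [0.1, 0.4, -2.1]
opening: 0.335
gripper_force: 59.4
```

Call:
{"op": "step_arm", "data": {"targets": "0.02 0 0 0.001 0 0 0; 0.02 0 0 0.001 0 0 0; 0.02 0 0 0 0 0 0"}}

```text
clock: 13.38
position: [0.5195, -0.1659, 0.0272]
eef_rot: [[0.873, 0.484, -0.061], [0.482, -0.875, -0.034], [-0.07, -0.0, -0.998]]
ft_force: [-0.9, 0.6, -2.8]
opening: 0.337
gripper_force: 59.4
```

Call:
{"op": "step_arm", "data": {"targets": "0.02 0 0 0.001 0 0 0; 0.02 0 0 0 0 0 0"}}

```text
clock: 13.62
position: [0.5195, -0.1659, 0.0265]
eef_rot: [[0.873, 0.484, -0.061], [0.482, -0.875, -0.034], [-0.07, 0.0, -0.998]]
ft_force: [-1.3, 0.5, 0.8]
opening: 0.333
gripper_force: 60.0
```

Call:
{"op": "step_arm", "data": {"targets": "0.04 0 0 0 0 0 0; 0.06 0 0 0 0 0 0; 0.0854 0 0 0 0 0 0; 0.0854 0 0 0 0 0 0; 0.0854 0 0 0 0 0 0; 0.0854 0 0 -0.01 0 0 0; 0.0854 0 0 -0.03 0 0 0; 0.0854 0 0 -0.05 0 0 0; 0.0854 0 0 -0.05 0 0 0; 0.0854 -0.05 0 -0.02 0 0 0; 0.0854 -0.05 0 0 0 0 0; 0.0854 0 0 0 0 0 0"}}

```text
clock: 15.12
position: [0.4387, -0.2112, 0.1941]
eef_rot: [[0.875, 0.479, -0.062], [0.478, -0.878, -0.036], [-0.072, 0.002, -0.997]]
ft_force: [1.2, -0.4, 0.0]
opening: 0.999
gripper_force: 0.0
```

```bash
python3 - <<'E'
from workcell import bot, viewer
import cv2
a=viewer.camera("scene")["frame"][130:310,140:460,::-1];b=viewer.camera("wrist")["frame"][:,:,::-1]
cv2.imwrite("pics/s6.png",cv2.vconcat([cv2.resize(a,(640,300)),cv2.resize(b,(640,300))]))
s=bot.state();print(s["position"],s["clock"],s["ft_force"])
E
```

```text
[ 0.44213025 -0.20887955  0.19366147] 15.225 [ 0.28784284 -0.45687559  0.60726171]
```

View pics/s6.png

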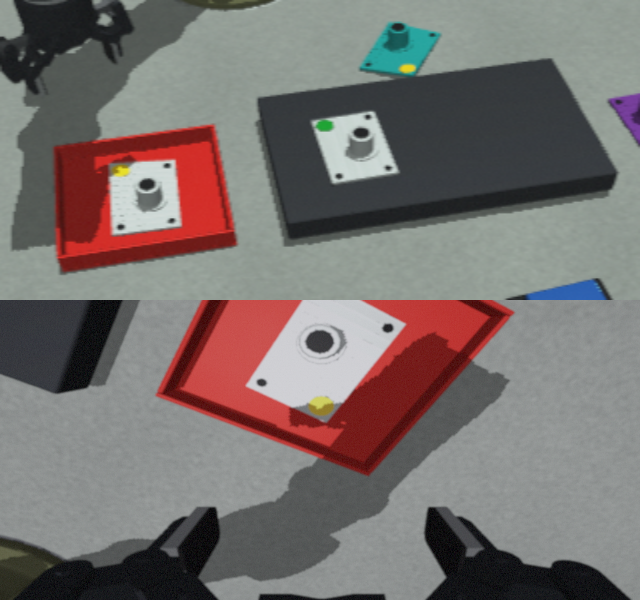

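The warped cover lies flat in the tray with its neck up, at about (145,195). The gripper is clear, and the sound cover is still at (355,145).

```bash
python3 -c "
from workcell import bot
print(bot.finish_job())"
```

```text
the job is handed in; nothing more can be done
None
```

I pressed the warped cover's dabbed corner down to the plate, held it about 1 s and let go, then set the cover in the red scrap tray with its neck up; the sound cover stayed where it was, and I handed the job in at about 15 s (no verdict came back).

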